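# Free the stuck book rack and shelve the signed copy

### The arm

A 7-joint arm with a two-finger parallel gripper is mounted at the origin on the work surface. World frame = base frame: x ahead of the robot, y to its left, z up, the work surface at z = 0. Lengths are in m, angles in rad, forces in N, time in s.
With the tool pointing down it reaches from about 0.4 to 0.85 m from the base axis. Payload 10.4 kg.
Tool frame: the origin (TCP) lies at the very end of the fingers, on their centre line; the grasp point (between the pads) lies 19 mm behind it; z points along the fingers, y is the direction in which the jaws open and shut (so a half turn about z gives the same grasp; the last joint's range is limited). The gripper opens to 85 mm and grips with 20 to 120 N. Pads are 22 mm wide; open, the fingers measure 114 mm over their backs; the gripper's body (76 mm by 85 mm) begins 54 mm behind the grasp point. The pads swing forward as they close: fully open they stand 13 mm farther back than shut.
Start: joints at [1.209, 0.332, -0.065, 1.46, 0.022, 1.35, -0.088], TCP at [0.208, -0.589, 0.231] pointing down, gripper open.
Joint ranges: [-2.6, 2.6], [-0.5, 2.12], [-1.47, 1.34], [0.16, 2.42], [-1.27, 4.41], [0.06, 2.06], [-2.6, 2.6]. Speed limits (rad/s): [2.22, 2.22, 2.79, 2.79, 3.14, 3.14, 3.14].

### API

Orientations are given as a unit quaternion [x, y, z, w].
In Python, from workcell import get_obs, camera, camera_info, hand_in gives the robot as it stands.
- The arm moves only by the tool move_arm, never from a script. Its argument "moves" is a list of rows, each a list of 3 entries, a list of its own where there are three numbers: the shift along the tool's x, y, z in units of 25 mm (1.0 is 25 mm), then the turn, a rotation vector about the tool's x, y, z in degrees, then the opening, from 0 (shut) to 1 (fully open). A call has 1 to 5 rows; each row shifts and turns the commanded pose from where the row before left it, along the tool's axes as they then stand; what a row does not reach is not made up. A row lasts 1/8 s, in which the tool goes at most 62.5 mm and 10.7 degrees, less where a joint would pass 70% of its speed; a pose out of reach is approached as far as the arm can. A call is refused whole if a number of a shift passes 1 or a number of a turn 10.7, either way. A call with a gripper value outside its range is refused whole. The fingers move at their own pace and stop on an object; "squeeze" is the grip in N (left out, the last holds). Time passes only in rows, so rows that do not move let the fingers close. It gives the time, the measured TCP pose, the force and the opening at its end, in the units of the state.
- get_obs(): the state, without advancing time (a new reading comes with each control period).
- camera(name): name is "scene" or "top"; returns the picture (480x640x3 uint8, red, green, blue); there is no depth.
- camera_info(name): a dict with "fx", "fy", "cx", "cy" (pixels), "D" ([k1, k2, p1, p2, k3] as OpenCV has them; the pictures are not rectified), "origin" and "rotation" of the camera in the world. Camera axes: x right, y down, z forward; pixel columns grow to the right and rows downward; lengths in m; the calibration is good to about 2 mm. A picture is of the moment at which its call begins. camera_info takes no time and is no camera call.
- hand_in(): hands the job in, once; it reports no verdict.
The state is a dict: "clock": time; "joint_pos": joint angles; "joint_velocities": joint speeds; "tau": joint torques, N m; "position": TCP position; "ee_rot": TCP orientation; "ft_force": force on the tool from outside, world axes, zero at the start; "torque": the same for the moment, N m; "grip_width": opening from 0.0 (shut) to 1.0 (fully open).
Only numpy, scipy, OpenCV 4.12 (cv2) and the standard library are available. Lean on these libraries where they do the work, as an engineer would, in place of code of your own. Each camera call takes 0.05 s, during which the arm holds its last target. There are 200 camera calls.

### The job

The sliding bookend of the book rack is stuck almost shut. Push it by its black handle post along the rail, through the tight spot, until it comes up firmly against the hidden stop at the end of its travel, never pushing harder than 30 newtons, and leave it there. Then stand the loose signed book upright and square in the opened gap, let go of it, and leave the pen cup, the book stack and the bookmark box where they are.

Things in the scene. Friction and masses are not known exactly. Their poses are not given: they have to be found in the camera images.
- rack: Book rack, fixed to the table. Wooden tray 14 mm high over x -75..75, y -220..130 mm; origin on the table. Its +y is the opening direction. A dark steel end plate, 115 mm high, 6 mm thick, stands across the tray, inner face at y = -212 mm. An aluminium rail 34 mm wide and high, centre line x = -94 mm, runs along the robot's side of the tray; its +y end is covered by end_box.
- carriage: Sliding bookend on that rail: dark steel plate parallel to the end plate, 6 mm thick, top 115 mm above the table, mid-plane at y = 0 here (origin on the table, axes as the rack's); slides only along +y. At the start its gap to the end plate is 22 mm. It moves with 4 to 5 N, but in the first 20 mm it jams: 9 to 14 N over about 10 mm until it breaks free. It stays where it is left.
- handle (a point): Centre of the black handle post of the sliding bookend, the thing to push: square, 22 x 22 mm, upright, from 43 to 115 mm above the table, x = -137 mm in the rack's frame, same y as the bookend's plate; free space on both sides of it along y. Axes as the rack's. The hand may press the bookend with 30 N at the most.
- end_box: Dark steel box 46 mm wide, 52 mm high over the rail's +y end (rack's y 1..131 mm), fixed; origin and axes as the rack's. Inside, unseen, is the bookend's stop, reached 90 to 150 mm from the start, different each time: a rubber buffer (3 N per mm, bottoms at 9 mm). The bookend is home when a push of some 18 N (more than the jam ever takes) moves it no further; let go, it rests against the buffer.
- book_center (a point): Centre of the loose signed book: thick dark blue paperback standing upright on the table left or right of the rack. 110 mm deep (x), 42 mm thick (y, the way to grasp it), 165 mm tall, 0.3 to 0.55 kg; centre 82.5 mm above its foot. Rigid, stays shut. Grasp it near the top, so that the fingers stay above the rack's 115 mm high plates.
- pen_cup: White cup 72 mm wide, 100 mm high, pens up to 140 mm, on the other side of the rack from the book. Origin under its centre. Bystander.
- book_stack: Stack of two lying books, 110 x 165 mm, 76 mm high, beyond the +y end of the rack. Origin under its centre. Bystander.
- bookmark_box: Open wooden box of bookmarks 75 x 180 x 40 mm high, beyond the -y end of the rack. Origin under its centre. Bystander.
Not all that is in view belongs to the job. Leave any green or yellow look-alike of the part that bears book_center alone.

How it is judged:
By the outcome, as a careful person would: the job done as asked, in the order asked, and still so for the second after the job is handed in, with the robot touching nothing.
It also fails if it takes over 72 s, if anything falls off the work surface, if the arm or the gripper's body presses on something with over 40 N, if the wrist force passes 120 N, or if a joint passes its speed limit or range.

## Working session

There is one attempt and no reset: what is moved stays moved. The work goes in short steps, Python scripts to look and compute and a tool call to move; the robot and the scene stay as the last step left them, time stands still between calls to the robot, and variables do not carry over. Pictures are saved under pics/ and viewed, about 8 in all and at most 12, crops included, and the job is handed in when it is done.

Besides the shell and the picture viewer there is one more tool, called by a JSON object that holds its "api" and its "payload", one argument or row to a line. move_arm: Moves the arm, as the interface text tells. Its arguments: {"type":"object","properties":{"moves":{"type":"array","items":{"type":"array"}},"squeeze":{"type":"number"}},"required":["moves"]}

```bash
mkdir -p pics; ls; python3 - <<'E'
from workcell import *
import cv2
print(get_obs())
for n in("scene","top"):
    print(camera_info(n)); cv2.imwrite(f"pics/{n}0.png",camera(n)[:,:,::-1])
E
```

```text
pics
{'clock': 0.0, 'joint_pos': array([ 1.20938898,  0.33288712, -0.0646816 ,  1.46094749,  0.02161994,
        1.349886  , -0.08851152]), 'joint_velocities': array([ 4.28641658e-05, -1.12709599e-04,  3.44775404e-03,  1.10722494e-04,
       -8.56860804e-04,  3.58706304e-03, -6.08837019e-04]), 'tau': array([ 9.86532405e-05, -6.25450444e+01,  4.92239348e-02, -3.91593504e+01,
        1.61532493e-02,  9.89028078e-03,  1.83934617e-06]), 'position': array([ 0.20758082, -0.58912525,  0.23050342]), 'ee_rot': array([ 9.85685514e-01,  1.68592867e-01, -1.65464000e-04, -6.96611446e-04]), 'ft_force': array([-0.30735869, -0.14438414, -0.35262719]), 'torque': array([ 0.0258381 , -0.01358307, -0.02611776]), 'grip_width': 1.0017114015506468}
{'fx': 466.2426313657306, 'fy': 466.2426313657306, 'cx': 306.56353248307073, 'cy': 237.7358847986452, 'D': array([0.01899592, 0.        , 0.        , 0.        , 0.        ]), 'origin': array([ 1.00299699, -0.59047938,  1.05880763]), 'rotation': array([ 0.89314044,  0.29823143, -0.11016972, -0.31815218])}
{'fx': 551.3509997243639, 'fy': 551.3509997243639, 'cx': 322.4260992274715, 'cy': 240.20060076840065, 'D': array([-0.00271522,  0.        ,  0.        ,  0.        ,  0.        ]), 'origin': array([0.36373124, 0.07881868, 1.37448088]), 'rotation': array([-0.69868398,  0.71332738, -0.04046845,  0.03697353])}
```

View pics/scene0.png

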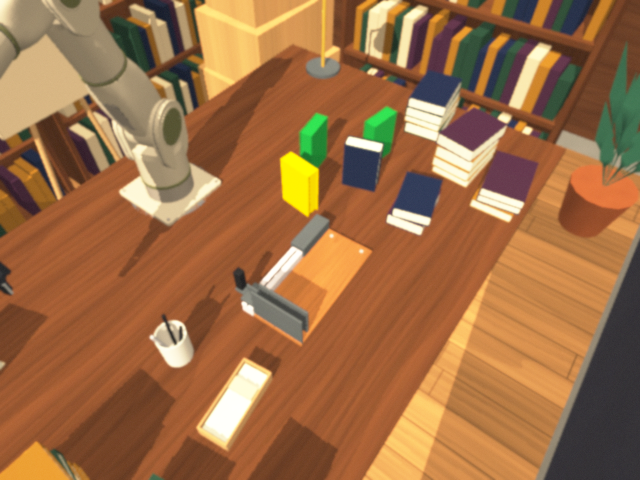

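View pics/top0.png

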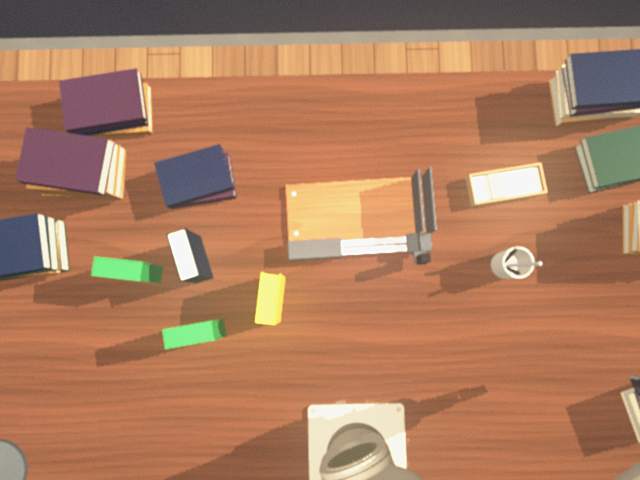

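```bash
cat > h.py <<'E'
import numpy as np, cv2
from scipy.spatial.transform import Rotation as R
from workcell import *
def ray(n,uv):
    c=camera_info(n);K=np.array([[c['fx'],0,c['cx']],[0,c['fy'],c['cy']],[0,0,1]])
    p=cv2.undistortPoints(np.array(uv,float).reshape(-1,1,2),K,c['D']).reshape(-1,2)
    return c['origin'],R.from_quat(c['rotation']).apply(np.c_[p,np.ones(len(p))])
def onz(n,uv,z):
    o,d=ray(n,uv); return o+d*((z-o[2])/d[:,2])[:,None]
def tri(a,b):  # pixel in scene, pixel in top -> point, gap
    o1,d1=ray('scene',[a]);o2,d2=ray('top',[b]);A=np.c_[d1[0],-d2[0]]
    s=np.linalg.lstsq(A,o2-o1,rcond=None)[0];p,q=o1+s[0]*d1[0],o2+s[1]*d2[0]
    return (p+q)/2,np.linalg.norm(p-q)
def crop(im,x0,y0,x1,y1,k,f):
    cv2.imwrite(f,cv2.resize(im[y0:y1,x0:x1,::-1],None,fx=k,fy=k,interpolation=cv2.INTER_CUBIC))
E
python3 - <<'E'
from h import *
np.set_printoptions(precision=4,suppress=True)
t=cv2.imread('pics/top0.png')[:,:,::-1];s=cv2.imread('pics/scene0.png')[:,:,::-1]
print('base',onz('top',[[357,445]],0.02),onz('scene',[[170,190]],0.02))
def blob(im,box,f):
    x0,y0,x1,y1=box;m=f(im[y0:y1,x0:x1].astype(int)).astype(np.uint8)
    c=max(cv2.findContours(m,0,cv2.CHAIN_APPROX_NONE)[0],key=cv2.contourArea)
    r=cv2.minAreaRect(c);return cv2.contourArea(c),np.array(r[0])+[x0,y0],cv2.boxPoints(r)+[x0,y0]
white=lambda a:(a.min(2)>150)
a,c,b=blob(t,(160,220,220,290),white);P=onz('top',b,.165);print('book top',a,c,b.tolist(),P)
a,c2,b2=blob(s,(335,125,395,170),white);print('scene book top',a,c2,b2.tolist());print(onz('scene',[c2],.165),onz('top',[c],.165),tri(c2,c))
top=t[160:280,270:550];
wood=lambda a:(a[:,:,0]>190)&(a[:,:,2]<120)
a,c,b=blob(t,(275,165,420,250),wood);print('tray',a,b.tolist(),onz('top',b,.014))
crop(t,270,160,450,280,4,'pics/c1.png')
crop(s,220,205,380,350,4,'pics/c2.png')
E
```

```text
base [[ 0.0216 -0.0013  0.02  ]] [[ 0.022  -0.0175  0.02  ]]
book top 854.0 [182.5184 254.3945] [[166.4311957359314, 233.77064514160156], [184.59633445739746, 228.32110595703125], [198.60551071166992, 275.0183563232422], [180.44037055969238, 280.4678955078125]] [[0.5181 0.4155 0.165 ]
 [0.5294 0.3755 0.165 ]
 [0.4256 0.3442 0.165 ]
 [0.4145 0.3838 0.165 ]]
scene book top 283.0 [363.9647 143.6588] [[345.29411697387695, 144.17647171020508], [347.2705879211426, 135.28235244750977], [382.6352958679199, 143.14117813110352], [380.6588249206543, 152.03529739379883]]
[[0.4752 0.3798 0.165 ]] [[0.4716 0.3797 0.165 ]] (array([0.4729, 0.3812, 0.1626]), np.float64(0.0027391602077402937))
tray 4791.0 [[275.0, 165.0], [419.0, 165.0], [419.0, 240.0], [275.0, 240.0]] [[ 0.7064  0.186   0.014 ]
 [ 0.6991 -0.177   0.014 ]
 [ 0.5089 -0.1694  0.014 ]
 [ 0.5162  0.1882  0.014 ]]
```

View pics/c1.png

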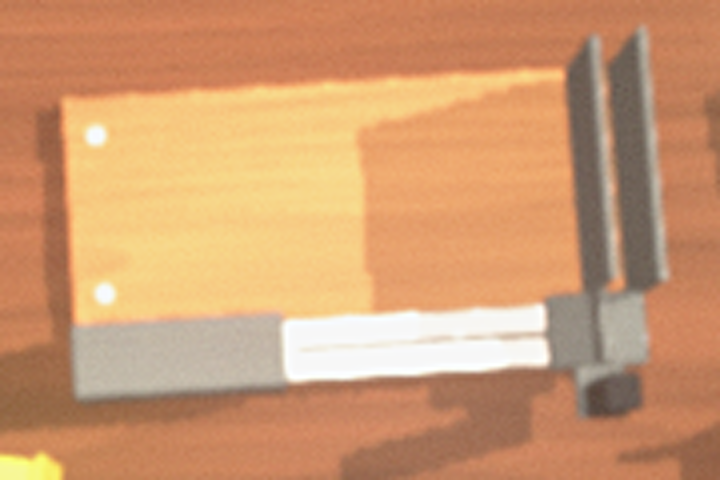

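View pics/c2.png

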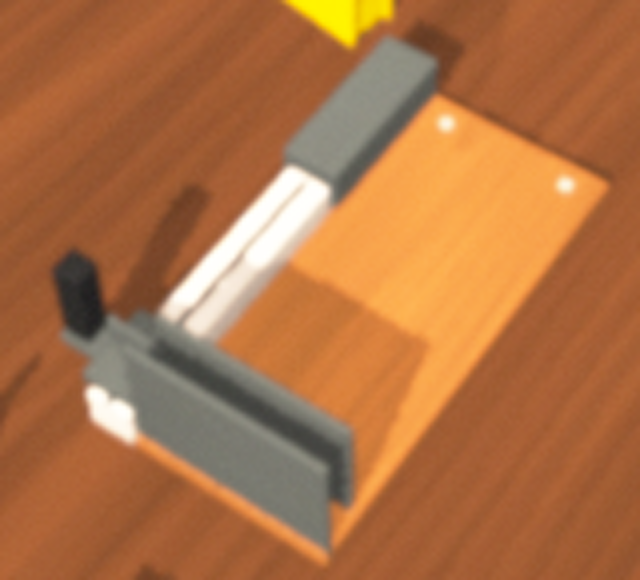

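```bash
python3 - <<'E'
from h import *
np.set_printoptions(precision=4,suppress=True)
T=lambda x,y:[270+(x+.5)/4-.5,160+(y+.5)/4-.5]
S=lambda x,y:[220+(x+.5)/4-.5,205+(y+.5)/4-.5]
# corner A=(75,130), edge
A,a=T(65,100),S(608,185); B=S(325,562); E=T(565,70)
print('A',onz('top',[A],.014),onz('scene',[a],.014),tri(a,A))
pB=onz('scene',[B],.014);print('B',pB)
pA=(onz('top',[A],.014)+onz('scene',[a],.014))[0]/2
pE=onz('top',[E],.014)[0]
for d in(pA-pB[0],pA-pE): print('yaw',np.degrees(np.arctan2(-d[0],d[1])),np.hypot(*d[:2]))
print('screws',onz('top',[T(95,135),T(105,293)],.014),onz('scene',[S(565,185),S(446,123)],.014))
H=tri(S(76,263),T(620,390));print('handle top',H,onz('top',[T(620,390)],.115),onz('scene',[S(76,263)],.115))
print('end plate top ends',onz('top',[T(643,28),T(662,283)],.115),'carr',onz('top',[T(597,36),T(611,284)],.115))
print('endplate scene top',onz('scene',[S(330,465),S(125,345)],.115))
for n,y in(('H tri',0),):
  pass
for yaw in(np.radians(2),np.radians(3.5)):
  c,s=np.cos(yaw),np.sin(yaw);Rm=np.array([[c,-s],[s,c]])
  O=pA[:2]-Rm@[.075,.13];print('O',O,'handle in rack',Rm.T@(H[0][:2]-O), 'handle pred',O+Rm@[-.137,-.187])
print('yellow',onz('top',[[262,275],[285,275],[277,325],[256,322]],.165)) 
print('cup',onz('top',[[513,260]],.1))
E
```

```text
A [[0.6555 0.1593 0.014 ]] [[0.6571 0.1603 0.014 ]] (array([0.6563, 0.1599, 0.0136]), np.float64(0.0018624516632438823))
B [[ 0.6735 -0.1896  0.014 ]]
yaw 2.8195290869407286 0.3498066648212161
yaw 2.1936483492608327 0.3153605364809381
screws [[0.6328 0.1408 0.014 ]
 [0.533  0.1361 0.014 ]] [[0.6328 0.1422 0.014 ]
 [0.5326 0.1384 0.014 ]]
handle top (array([ 0.4589, -0.1617,  0.1151]), np.float64(0.0014372151873456702)) [[ 0.4584 -0.1623  0.115 ]] [[ 0.4593 -0.1612  0.115 ]]
end plate top ends [[ 0.6698 -0.1845  0.115 ]
 [ 0.5197 -0.189   0.115 ]] carr [[ 0.6656 -0.1574  0.115 ]
 [ 0.5197 -0.1596  0.115 ]]
endplate scene top [[ 0.671  -0.1789  0.115 ]
 [ 0.5235 -0.1882  0.115 ]]
O [0.5859 0.0273] handle in rack [-0.1335 -0.1845] handle pred [ 0.4555 -0.1644]
O [0.5894 0.0255] handle in rack [-0.1417 -0.1789] handle pred [ 0.4641 -0.1695]
yellow [[0.4228 0.2054 0.165 ]
 [0.4217 0.155  0.165 ]
 [0.3137 0.1739 0.165 ]
 [0.3211 0.2193 0.165 ]]
cup [[ 0.4486 -0.3701  0.1   ]]
```

The scene has these main points:
- **Book:** dark blue, top centre at top-view pixel (182,254), about (0.472, 0.380), with a yaw of about 17°.
- **Rack:** yaw about 2.6°, origin about (0.587, 0.0265).
- **Handle:** about (0.459, -0.163), top at 0.115 m.

Heights agree across the two views. I'm moving now.

{"api": "move_arm", "payload": {
  "moves": [
    [[0.3,-0.9,0],[0,0,8.4],0],
    [[0.4,-1,0],[0,0,8.4],0],
    [[0.75,-1,0],[0,0,0],0],
    [[0.75,-1,0],[0,0,0],0],
    [[0.75,-1,0],[0,0,0],0]
  ],
  "squeeze": 40
}}

```text
clock: 0.72
position: [0.2655, -0.4607, 0.231]
ee_rot: [1.0, 0.023, -0.0, -0.0]
ft_force: [0.6, -0.3, -0.3]
grip_width: 0.0
```

{"api": "move_arm", "payload": {
  "moves": [
    [[0.75,-1,0],[0,0,0],0],
    [[0.75,-1,0],[0,0,0],0],
    [[0.75,-1,0],[0,0,0],0],
    [[0.75,-1,0],[0,0,0],0],
    [[0.75,-1,0],[0,0,0],0]
  ]
}}

```text
clock: 1.35
position: [0.3534, -0.3317, 0.2311]
ee_rot: [1.0, 0.023, -0.0, -0.0]
ft_force: [0.1, 0.1, -0.2]
grip_width: 0.002
```

```bash
cat > go.py <<'E'
import sys
from h import *
def delta(t,yaw):  # world target xyz, tool x heading in deg -> tool shifts (units) with yaw applied first, turn
    o=get_obs();X=R.from_quat(o['ee_rot']).apply([1,0,0]);p=np.degrees(np.arctan2(X[1],X[0]))
    f=np.radians(yaw);d=np.array(t)-o['position']
    M=np.array([[np.cos(f),np.sin(f),0],[np.sin(f),-np.cos(f),0],[0,0,-1]])
    print('clock %.2f pos'%o['clock'],o['position'].round(4),'heading %.1f tilt'%p,R.from_quat(o['ee_rot']).apply([0,0,1]).round(3),'F',o['ft_force'].round(1),'w %.2f'%o['grip_width'])
    print('units',(M@d/.025).round(2),'turn z',round(p-yaw,1))
if __name__=='__main__':
    a=list(map(float,sys.argv[1:]));delta(a[:3],a[3])
E
python3 go.py .460 -.215 .075 2.6
```

```text
clock 1.35 pos [ 0.3534 -0.3317  0.2311] heading 2.6 tilt [-0.  0. -1.] F [ 0.1  0.1 -0.2] w 0.00
units [ 4.47 -4.47  6.24] turn z 0.0
```

{"api": "move_arm", "payload": {
  "moves": [
    [[0.9,-0.9,0.2],[0,0,0],0],
    [[0.9,-0.9,0.2],[0,0,0],0],
    [[0.9,-0.9,0.2],[0,0,0],0],
    [[0.9,-0.9,0.2],[0,0,0],0],
    [[0.87,-0.87,0.2],[0,0,0],0]
  ]
}}

```text
clock: 1.98
position: [0.4601, -0.2151, 0.2059]
ee_rot: [1.0, 0.023, -0.0, -0.0]
ft_force: [0.2, 0.2, -0.2]
grip_width: 0.001
```

{"api": "move_arm", "payload": {
  "moves": [
    [[0,0,1],[0,0,0],0],
    [[0,0,1],[0,0,0],0],
    [[0,0,1],[0,0,0],0],
    [[0,0,1],[0,0,0],0],
    [[0,0,1],[0,0,0],0]
  ]
}}

```text
clock: 2.6
position: [0.4594, -0.2159, 0.0803]
ee_rot: [1.0, 0.023, -0.0, -0.0]
ft_force: [0.3, -0.1, -0.5]
grip_width: 0.001
```

```bash
python3 go.py .460 -.19 .075 2.6; python3 - <<'E'
from h import *
s=camera('scene');crop(s,180,190,380,340,4,'pics/p1.png')
E
```

```text
clock 2.60 pos [ 0.4594 -0.2159  0.0803] heading 2.6 tilt [-0.  0. -1.] F [ 0.3 -0.1 -0.5] w 0.00
units [ 0.07 -1.03  0.21] turn z 0.0
```

View pics/p1.png

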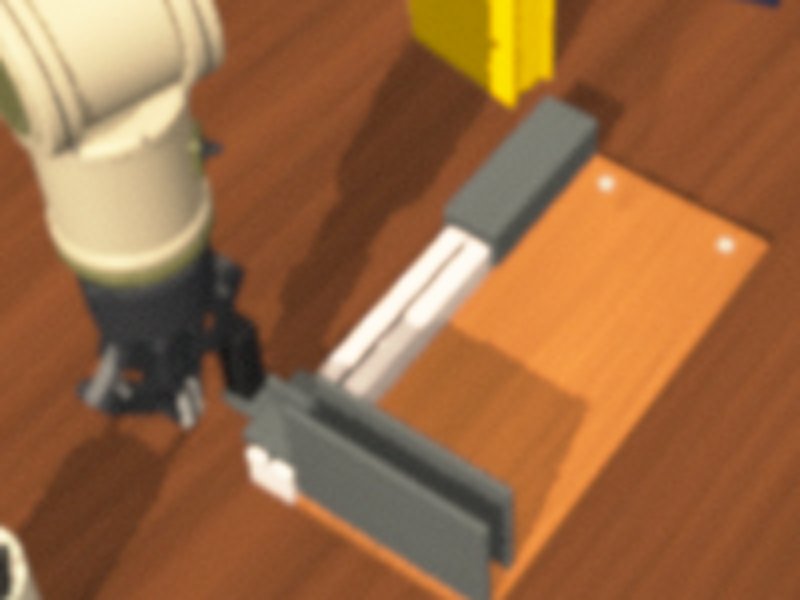

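{"api": "move_arm", "payload": {
  "moves": [
    [[0,-0.25,0],[0,0,0],0],
    [[0,-0.25,0],[0,0,0],0],
    [[0,-0.12,0],[0,0,0],0],
    [[0,-0.12,0],[0,0,0],0]
  ]
}}

```text
clock: 3.15
position: [0.4591, -0.1974, 0.0819]
ee_rot: [1.0, 0.023, 0.0, 0.0]
ft_force: [-0.1, 0.6, 0.1]
grip_width: 0.002
```

{"api": "move_arm", "payload": {
  "moves": [
    [[0,-0.08,0],[0,0,0],0],
    [[0,-0.08,0],[0,0,0],0],
    [[0,-0.08,0],[0,0,0],0]
  ]
}}

```text
clock: 3.52
position: [0.4585, -0.1914, 0.0813]
ee_rot: [1.0, 0.023, -0.0, 0.0]
ft_force: [0.6, 0.4, -0.3]
grip_width: -0.001
```

{"api": "move_arm", "payload": {
  "moves": [
    [[0,-0.08,0],[0,0,0],0],
    [[0,-0.08,0],[0,0,0],0]
  ]
}}

```text
clock: 3.78
position: [0.4584, -0.1879, 0.0813]
ee_rot: [1.0, 0.023, 0.0, 0.0]
ft_force: [0.3, -4.8, -2.1]
grip_width: 0.0
```

{"api": "move_arm", "payload": {
  "moves": [
    [[0,-0.06,0],[0,0,0],0],
    [[0,-0.06,0],[0,0,0],0]
  ]
}}

```text
clock: 4.03
position: [0.4582, -0.1849, 0.0813]
ee_rot: [1.0, 0.022, 0.0, 0.0]
ft_force: [1.2, -3.3, -1.8]
grip_width: 0.003
```

{"api": "move_arm", "payload": {
  "moves": [
    [[0,-0.06,0],[0,0,0],0],
    [[0,-0.06,0],[0,0,0],0]
  ]
}}

```text
clock: 4.28
position: [0.4581, -0.1815, 0.0813]
ee_rot: [1.0, 0.023, 0.0, 0.0]
ft_force: [0.7, -5.0, -1.4]
grip_width: 0.001
```

{"api": "move_arm", "payload": {
  "moves": [
    [[0,-0.06,0],[0,0,0],0],
    [[0,-0.06,0],[0,0,0],0],
    [[0,-0.06,0],[0,0,0],0]
  ]
}}

```text
clock: 4.65
position: [0.4579, -0.1769, 0.0813]
ee_rot: [1.0, 0.023, 0.0, 0.0]
ft_force: [1.9, -4.0, -2.2]
grip_width: 0.001
```

{"api": "move_arm", "payload": {
  "moves": [
    [[0,-0.06,0],[0,0,0],0],
    [[0,-0.06,0],[0,0,0],0],
    [[0,-0.06,0],[0,0,0],0]
  ]
}}

```text
clock: 5.03
position: [0.4577, -0.1724, 0.0813]
ee_rot: [1.0, 0.023, 0.0, 0.0]
ft_force: [0.3, -3.2, -1.5]
grip_width: 0.003
```

{"api": "move_arm", "payload": {
  "moves": [
    [[0,-0.06,0],[0,0,0],0],
    [[0,-0.06,0],[0,0,0],0],
    [[0,-0.06,0],[0,0,0],0]
  ]
}}

```text
clock: 5.4
position: [0.4576, -0.1699, 0.0814]
ee_rot: [1.0, 0.022, 0.0, 0.001]
ft_force: [3.6, -12.7, -5.6]
grip_width: -0.001
```

{"api": "move_arm", "payload": {
  "moves": [
    [[0,-0.06,0],[0,0,0],0],
    [[0,-0.06,0],[0,0,0],0],
    [[0,-0.06,0],[0,0,0],0],
    [[0,-0.06,0],[0,0,0],0],
    [[0,-0.06,0],[0,0,0],0]
  ]
}}

```text
clock: 6.02
position: [0.4572, -0.161, 0.0814]
ee_rot: [1.0, 0.023, 0.0, 0.0]
ft_force: [1.7, -5.1, -2.9]
grip_width: 0.001
```

{"api": "move_arm", "payload": {
  "moves": [
    [[0,-0.1,0],[0,0,0],0],
    [[0,-0.14,0],[0,0,0],0],
    [[0,-0.14,0],[0,0,0],0],
    [[0,-0.14,0],[0,0,0],0],
    [[0,-0.14,0],[0,0,0],0]
  ]
}}

```text
clock: 6.65
position: [0.4565, -0.1441, 0.0814]
ee_rot: [1.0, 0.023, 0.0, 0.0]
ft_force: [3.0, -4.7, -2.4]
grip_width: -0.005
```

{"api": "move_arm", "payload": {
  "moves": [
    [[0,-0.14,0],[0,0,0],0],
    [[0,-0.14,0],[0,0,0],0],
    [[0,-0.14,0],[0,0,0],0],
    [[0,-0.14,0],[0,0,0],0],
    [[0,-0.14,0],[0,0,0],0]
  ]
}}

```text
clock: 7.28
position: [0.4558, -0.1266, 0.0814]
ee_rot: [1.0, 0.023, 0.0, 0.0]
ft_force: [3.3, -4.9, -3.5]
grip_width: 0.003
```

{"api": "move_arm", "payload": {
  "moves": [
    [[0,-0.14,0],[0,0,0],0],
    [[0,-0.14,0],[0,0,0],0],
    [[0,-0.14,0],[0,0,0],0],
    [[0,-0.14,0],[0,0,0],0],
    [[0,-0.14,0],[0,0,0],0]
  ]
}}

```text
clock: 7.9
position: [0.455, -0.1091, 0.0814]
ee_rot: [1.0, 0.023, 0.0, 0.0]
ft_force: [3.1, -5.7, -2.0]
grip_width: 0.004
```

{"api": "move_arm", "payload": {
  "moves": [
    [[0,-0.07,0],[0,0,0],0],
    [[0,-0.07,0],[0,0,0],0],
    [[0,-0.07,0],[0,0,0],0],
    [[0,-0.07,0],[0,0,0],0]
  ]
}}

```text
clock: 8.4
position: [0.4547, -0.1022, 0.0814]
ee_rot: [1.0, 0.023, 0.0, 0.0]
ft_force: [2.6, -4.6, -2.4]
grip_width: -0.001
```

{"api": "move_arm", "payload": {
  "moves": [
    [[0,-0.07,0],[0,0,0],0],
    [[0,-0.07,0],[0,0,0],0],
    [[0,-0.07,0],[0,0,0],0],
    [[0,-0.07,0],[0,0,0],0]
  ]
}}

```text
clock: 8.9
position: [0.4544, -0.0952, 0.0815]
ee_rot: [1.0, 0.023, 0.0, 0.0]
ft_force: [2.7, -5.0, -2.6]
grip_width: -0.0
```

{"api": "move_arm", "payload": {
  "moves": [
    [[0,-0.07,0],[0,0,0],0],
    [[0,-0.07,0],[0,0,0],0],
    [[0,-0.07,0],[0,0,0],0],
    [[0,-0.07,0],[0,0,0],0]
  ]
}}

```text
clock: 9.4
position: [0.4542, -0.0908, 0.0815]
ee_rot: [1.0, 0.022, 0.001, 0.002]
ft_force: [5.4, -16.3, -6.3]
grip_width: 0.001
```

{"api": "move_arm", "payload": {
  "moves": [
    [[0,-0.05,0],[0,0,0],0],
    [[0,0,0],[0,0,0],0]
  ]
}}

```text
clock: 9.65
position: [0.4542, -0.0901, 0.0815]
ee_rot: [1.0, 0.021, 0.001, 0.002]
ft_force: [4.8, -17.0, -5.3]
grip_width: -0.004
```

{"api": "move_arm", "payload": {
  "moves": [
    [[0,-0.06,0],[0,0,0],0],
    [[0,-0.04,0],[0,0,0],0],
    [[0,0,0],[0,0,0],0]
  ]
}}

```text
clock: 10.02
position: [0.4541, -0.0886, 0.0816]
ee_rot: [1.0, 0.021, 0.001, 0.002]
ft_force: [6.4, -21.1, -6.9]
grip_width: -0.002
```

{"api": "move_arm", "payload": {
  "moves": [
    [[0,0,0],[0,0,0],0],
    [[0,0,0],[0,0,0],0]
  ]
}}

```text
clock: 10.28
position: [0.4541, -0.0886, 0.0815]
ee_rot: [1.0, 0.021, 0.001, 0.002]
ft_force: [6.1, -20.6, -5.4]
grip_width: -0.001
```

{"api": "move_arm", "payload": {
  "moves": [
    [[0,0.3,0],[0,0,0],0],
    [[0,0.6,0],[0,0,0],0],
    [[0,0.4,-1],[0,0,0],0],
    [[0,0,-1],[0,0,0],0],
    [[-0.8,0,-1],[0,0,0],0]
  ]
}}

```text
clock: 10.9
position: [0.4353, -0.1174, 0.157]
ee_rot: [1.0, 0.023, -0.0, -0.001]
ft_force: [-0.6, -0.9, 0.2]
grip_width: 0.004
```

{"api": "move_arm", "payload": {
  "moves": [
    [[-1,0,-1],[0,0,0],0.5],
    [[-1,0,-1],[0,0,0],1],
    [[-1,0,-1],[0,0,0],1],
    [[-1,0,-1],[0,0,0],1],
    [[0,0,-1],[0,0,0],1]
  ]
}}

```text
clock: 11.52
position: [0.3338, -0.1223, 0.2822]
ee_rot: [1.0, 0.023, -0.0, 0.0]
ft_force: [0.7, -0.5, -0.1]
grip_width: 0.998
```

```bash
python3 - <<'E'
from h import *
print(get_obs()['position'],get_obs()['grip_width'])
for n in('scene','top'): cv2.imwrite(f'pics/{n}1.png',camera(n)[:,:,::-1])
t=cv2.imread('pics/top1.png')[:,:,::-1];s=cv2.imread('pics/scene1.png')[:,:,::-1]
a=np.vstack([cv2.resize(t[160:285,280:440],None,fx=5,fy=4.8)[:300*1,:] if 0 else cv2.resize(t[165:275,280:440],(800,550),interpolation=cv2.INTER_CUBIC)])
cv2.imwrite('pics/t1c.png',a[:,:,::-1]); crop(s,220,110,420,260,4,'pics/s1c.png')
E
```

```text
[ 0.33383737 -0.12225281  0.2822294 ] 0.9977782857687
```

View pics/t1c.png

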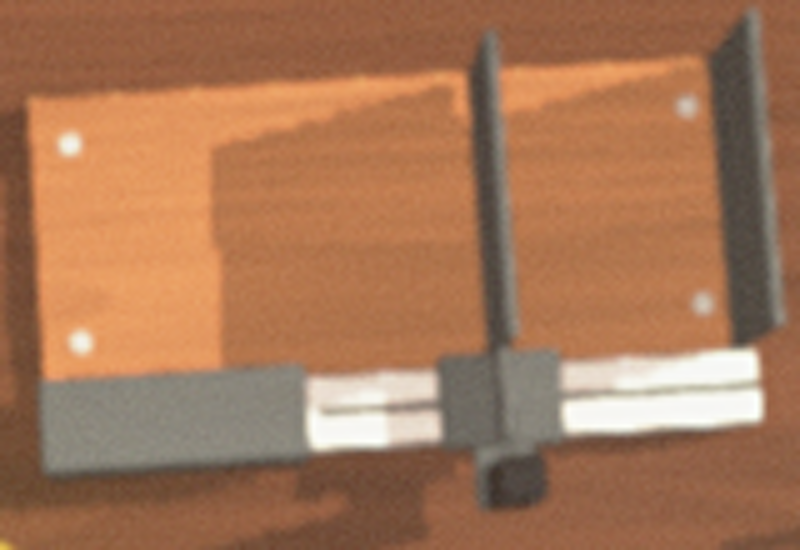

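```bash
python3 - <<'E'
from h import *
np.set_printoptions(precision=4,suppress=True)
T=lambda l:[[280+(x+.5)/5-.5,165+(y+.5)/5-.5] for x,y in l]
s=onz('top',T([(70,145),(80,343),(687,105),(703,303)]),.014)[:,:2];print(s)
d1=s[:2].mean(0)-s[2:].mean(0);yaw=np.arctan2(-d1[0],d1[1]);d2=s[[0,2]].mean(0)-s[[1,3]].mean(0);y2=np.arctan2(d2[1],d2[0])
c0=s.mean(0);print('yaw',np.degrees([yaw,y2]),'centre',c0,np.hypot(*d1),np.hypot(*d2))
y=.6*yaw+.4*y2;c,sn=np.cos(y),np.sin(y);Rm=np.array([[c,-sn],[sn,c]])
O=c0-Rm@[0,-.045];print('O',O,np.degrees(y))
def rk(p):return (np.asarray(p)[:,:2]-O)@Rm
print('screws rack',rk(s))
print('end foot inner',rk(onz('top',T([(710,60),(730,345)]),.014)),'end top',rk(onz('top',T([(757,10),(780,325)]),.115)))
print('carr top',rk(onz('top',T([(490,32),(512,335)]),.115)),'handle top',rk(onz('top',T([(518,480)]),.115)))
print('A',rk(onz('top',T([(30,98)]),.014)))
t=cv2.imread('pics/top1.png')
m=(t[220:290,160:220].min(2)>150).astype(np.uint8);q=max(cv2.findContours(m,0,1)[0],key=cv2.contourArea);r=cv2.minAreaRect(q)
b=cv2.boxPoints(r)+[160,220];P=onz('top',b,.165);print('book',P[:,:2],P.mean(0),r)
yb=.6;print('place for gap centre', O+Rm@[0.005,-.154])
E
```

```text
[[ 0.6322  0.1403]
 [ 0.5322  0.1368]
 [ 0.6464 -0.1699]
 [ 0.5459 -0.1739]]
yaw [2.5712 2.1233] centre [ 0.5892 -0.0167] 0.31071342876963576 0.10032458866625393
O [0.5873 0.0283] 2.3920297062165705
screws rack [[ 0.0496  0.11  ]
 [-0.0505  0.1107]
 [ 0.0508 -0.2005]
 [-0.0498 -0.2003]]
end foot inner [[ 0.073  -0.2139]
 [-0.0716 -0.2119]] end top [[ 0.0735 -0.2175]
 [-0.0749 -0.2156]]
carr top [[ 0.0708 -0.0922]
 [-0.0719 -0.0918]] handle top [[-0.1388 -0.0896]]
A [[0.0747 0.1287]]
book [[0.5171 0.4143]
 [0.5278 0.3765]
 [0.426  0.3458]
 [0.4155 0.3833]] [0.4716 0.38   0.165 ] ((22.40825653076172, 34.52752685546875), (47.795536041259766, 17.911354064941406), 73.3007583618164)
place for gap centre [ 0.5987 -0.1254]
```

View pics/s1c.png

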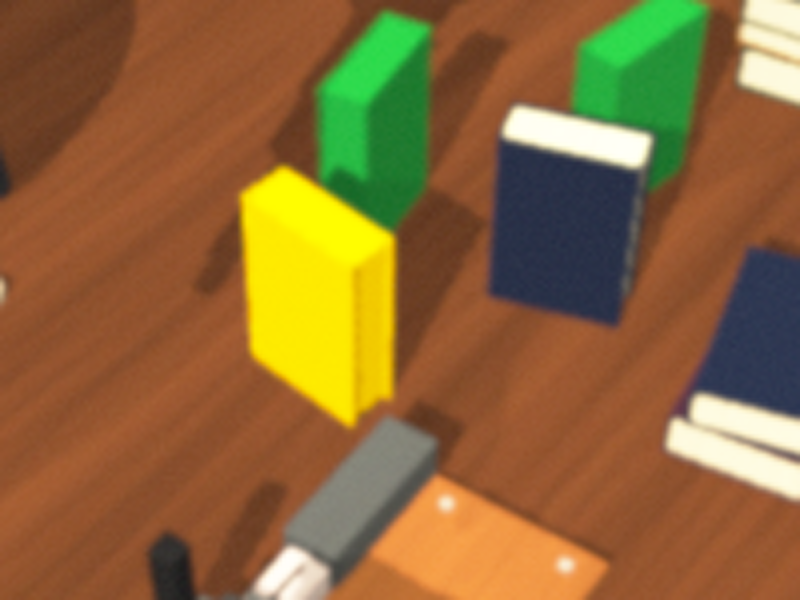

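```bash
python3 go.py .4717 .380 .25 16.7
```

```text
clock 11.62 pos [ 0.3359 -0.1224  0.2837] heading 2.6 tilt [ 0.004 -0.001 -1.   ] F [-0.4  0.1 -0.7] w 1.00
units [ 10.98 -17.69   1.35] turn z -14.1
```

{"api": "move_arm", "payload": {
  "moves": [
    [[0.3,-1,0],[0,0,-7.05],1],
    [[0.5,-1,0],[0,0,-7.05],1],
    [[0.6,-1,0],[0,0,0],1],
    [[0.6,-1,0],[0,0,0],1],
    [[0.6,-1,0],[0,0,0],1]
  ]
}}

```text
clock: 12.25
position: [0.3711, 0.0157, 0.2806]
ee_rot: [0.989, 0.146, -0.001, -0.0]
ft_force: [-0.8, 0.3, -0.5]
grip_width: 1.001
```

{"api": "move_arm", "payload": {
  "moves": [
    [[0.6,-1,0],[0,0,0],1],
    [[0.6,-1,0],[0,0,0],1],
    [[0.6,-1,0],[0,0,0],1],
    [[0.6,-1,0],[0,0,0],1],
    [[0.6,-1,0],[0,0,0],1]
  ]
}}

```text
clock: 12.88
position: [0.4069, 0.1569, 0.2807]
ee_rot: [0.989, 0.146, -0.001, -0.0]
ft_force: [0.1, -0.2, -1.0]
grip_width: 0.995
```

{"api": "move_arm", "payload": {
  "moves": [
    [[0.6,-1,0],[0,0,0],1],
    [[0.6,-1,0],[0,0,0],1],
    [[0.6,-1,0],[0,0,0],1],
    [[0.6,-1,0],[0,0,0],1],
    [[0.6,-1,0],[0,0,0],1]
  ]
}}

```text
clock: 13.5
position: [0.443, 0.298, 0.2805]
ee_rot: [0.989, 0.146, -0.001, -0.0]
ft_force: [-0.2, -0.2, -0.7]
grip_width: 0.998
```

```bash
python3 go.py .4717 .380 .25 16.7
```

```text
clock 13.50 pos [0.443  0.298  0.2805] heading 16.7 tilt [-0.002  0.    -1.   ] F [-0.2 -0.2 -0.7] w 1.00
units [ 2.04 -2.81  1.22] turn z 0.0
```

{"api": "move_arm", "payload": {
  "moves": [
    [[0.6,-0.9,0.4],[0,0,0],1],
    [[0.6,-0.9,0.4],[0,0,0],1],
    [[0.6,-0.9,0.4],[0,0,0],1],
    [[0.24,-0.11,0],[0,0,0],1],
    [[0,0,0],[0,0,0],1]
  ]
}}

```text
clock: 14.12
position: [0.4717, 0.3789, 0.2509]
ee_rot: [0.989, 0.146, -0.001, -0.0]
ft_force: [0.6, 0.1, 0.6]
grip_width: 1.0
```

```bash
python3 go.py .4717 .380 .122 16.7;  python3 - <<'E'
from h import *
s=camera('scene');crop(s,270,60,430,180,5,'pics/p2.png')
E
```

```text
clock 14.12 pos [0.4717 0.3789 0.2509] heading 16.7 tilt [-0.001 -0.    -1.   ] F [0.6 0.1 0.6] w 1.00
units [ 0.01 -0.04  5.15] turn z 0.0
```

View pics/p2.png

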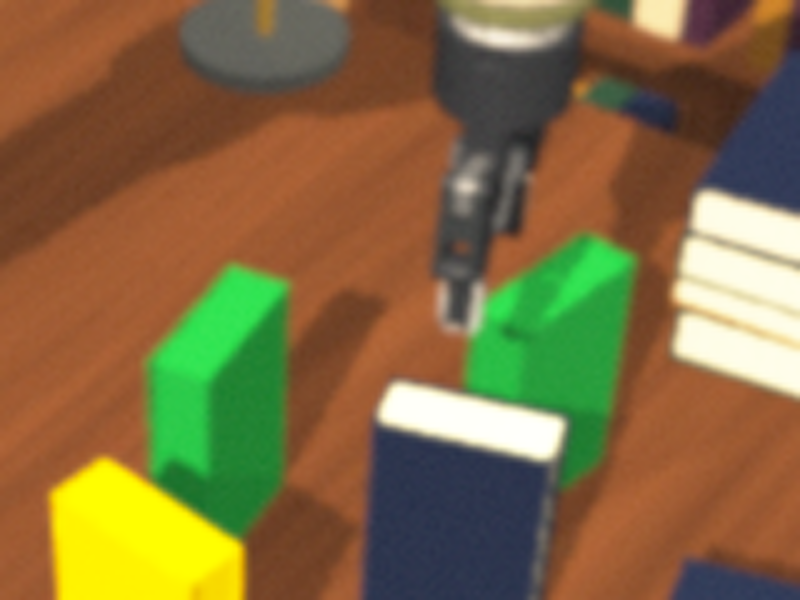

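{"api": "move_arm", "payload": {
  "moves": [
    [[0,0,1],[0,0,0],1],
    [[0,0,1],[0,0,0],1],
    [[0,0,1],[0,0,0],1],
    [[0,0,1],[0,0,0],1],
    [[0,0,0.9],[0,0,0],1]
  ]
}}

```text
clock: 14.8
position: [0.4722, 0.3778, 0.1286]
ee_rot: [0.989, 0.145, 0.0, 0.0]
ft_force: [0.7, -0.8, 0.4]
grip_width: 0.994
```

{"api": "move_arm", "payload": {
  "moves": [
    [[0,0,0.2],[0,0,0],1],
    [[0,0,0],[0,0,0],0.6],
    [[0,0,0],[0,0,0],0.4],
    [[0,0,0],[0,0,0],0.2],
    [[0,0,0],[0,0,0],0.2]
  ],
  "squeeze": 50
}}

```text
clock: 15.42
position: [0.4721, 0.3797, 0.125]
ee_rot: [0.989, 0.145, 0.001, -0.0]
ft_force: [-0.5, -0.1, 6.8]
grip_width: 0.484
```

{"api": "move_arm", "payload": {
  "moves": [
    [[0,0,0],[0,0,0],0.1],
    [[0,0,0],[0,0,0],0.1],
    [[0,0,0],[0,0,0],0.1]
  ]
}}

```text
clock: 15.8
position: [0.4721, 0.3797, 0.125]
ee_rot: [0.989, 0.145, 0.001, -0.0]
ft_force: [-0.1, -0.1, 6.6]
grip_width: 0.484
```

{"api": "move_arm", "payload": {
  "moves": [
    [[0,0,-0.4],[0,0,0],0.1],
    [[0,0,-0.8],[0,0,0],0.1],
    [[0,0,-1],[0,0,0],0.1],
    [[0,0,-1],[0,0,0],0.1],
    [[0,0,-1],[0,0,0],0.1]
  ],
  "squeeze": 60
}}

```text
clock: 16.42
position: [0.4715, 0.379, 0.2307]
ee_rot: [0.989, 0.145, 0.0, -0.0]
ft_force: [-0.3, -0.0, -4.8]
grip_width: 0.485
```

{"api": "move_arm", "payload": {
  "moves": [
    [[0,0,-1],[0,0,0],0.1],
    [[0,0,-1],[0,0,0],0.1],
    [[0,0,-0.6],[0,0,0],0.1],
    [[0,0,0],[0,0,0],0.1]
  ]
}}

```text
clock: 16.92
position: [0.4718, 0.3795, 0.2949]
ee_rot: [0.989, 0.145, 0.001, -0.0]
ft_force: [-0.0, 0.5, -5.5]
grip_width: 0.484
```

```bash
python3 go.py .5987 -.125 .30 2.5;  python3 - <<'E'
from h import *
s=camera('scene');crop(s,260,40,460,190,4,'pics/p3.png')
E
```

```text
clock 16.93 pos [0.4718 0.3795 0.2949] heading 16.7 tilt [ 0.001  0.001 -1.   ] F [-0.   0.5 -5.5] w 0.48
units [ 4.19 20.38 -0.2 ] turn z 14.2
```

View pics/p3.png

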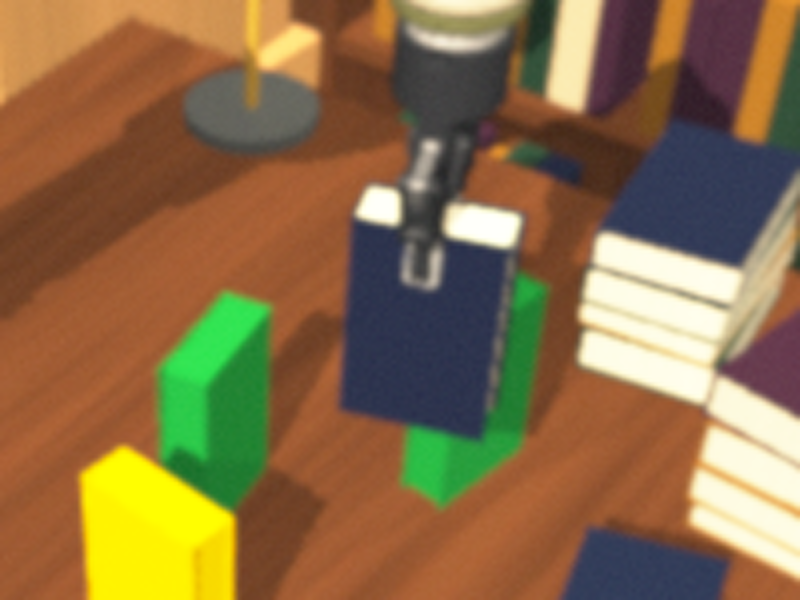

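{"api": "move_arm", "payload": {
  "moves": [
    [[0.8,0.4,-0.2],[0,0,4.7],0.1],
    [[0.8,0.7,0],[0,0,4.7],0.1],
    [[0.8,0.9,0],[0,0,4.8],0.1],
    [[0.8,1,0],[0,0,0],0.1],
    [[0.4,1,0],[0,0,0],0.1]
  ]
}}

```text
clock: 17.6
position: [0.5731, 0.2916, 0.2975]
ee_rot: [1.0, 0.021, -0.001, 0.0]
ft_force: [0.3, -0.1, -5.0]
grip_width: 0.486
```

{"api": "move_arm", "payload": {
  "moves": [
    [[0,1,0],[0,0,0],0.1],
    [[0,1,0],[0,0,0],0.1],
    [[0,1,0],[0,0,0],0.1],
    [[0,1,0],[0,0,0],0.1],
    [[0,1,0],[0,0,0],0.1]
  ]
}}

```text
clock: 18.23
position: [0.5773, 0.167, 0.298]
ee_rot: [1.0, 0.021, -0.001, 0.0]
ft_force: [0.2, -0.1, -4.3]
grip_width: 0.486
```

{"api": "move_arm", "payload": {
  "moves": [
    [[0,1,0],[0,0,0],0.1],
    [[0,1,0],[0,0,0],0.1],
    [[0,1,0],[0,0,0],0.1],
    [[0,1,0],[0,0,0],0.1],
    [[0,1,0],[0,0,0],0.1]
  ]
}}

```text
clock: 18.85
position: [0.5825, 0.0422, 0.2981]
ee_rot: [1.0, 0.021, -0.001, 0.0]
ft_force: [0.1, 0.8, -4.8]
grip_width: 0.484
```

```bash
python3 go.py .5987 -.125 .25 2.5
```

```text
clock 18.85 pos [0.5825 0.0422 0.2981] heading 2.4 tilt [-0.001 -0.    -1.   ] F [ 0.1  0.8 -4.8] w 0.48
units [0.36 6.71 1.92] turn z -0.1
```

{"api": "move_arm", "payload": {
  "moves": [
    [[0.09,1,0],[0,0,0],0.1],
    [[0.09,1,0],[0,0,0],0.1],
    [[0.09,1,0],[0,0,0],0.1],
    [[0.09,1,0],[0,0,0],0.1],
    [[0,1,0],[0,0,0],0.1]
  ]
}}

```text
clock: 19.48
position: [0.5968, -0.0823, 0.298]
ee_rot: [1.0, 0.021, -0.001, -0.0]
ft_force: [0.6, -0.3, -5.4]
grip_width: 0.488
```

{"api": "move_arm", "payload": {
  "moves": [
    [[0,0.9,0.2],[0,0,0],0.1],
    [[0,0.6,0.5],[0,0,0],0.1],
    [[0,0.2,0.5],[0,0,0],0.1],
    [[0,0,0.3],[0,0,0],0.1],
    [[0,0,0],[0,0,0],0.1]
  ]
}}

```text
clock: 20.1
position: [0.5988, -0.1216, 0.2606]
ee_rot: [1.0, 0.023, -0.0, -0.0]
ft_force: [0.8, 0.4, -4.2]
grip_width: 0.483
```

```bash
python3 go.py .5987 -.125 .139 2.5;  python3 - <<'E'
from h import *
s=camera('scene');crop(s,200,190,400,340,4,'pics/p4.png')
E
```

```text
clock 20.10 pos [ 0.5988 -0.1216  0.2606] heading 2.6 tilt [-0.001  0.001 -1.   ] F [ 0.8  0.4 -4.2] w 0.48
units [-0.01  0.13  4.86] turn z 0.1
```

View pics/p4.png

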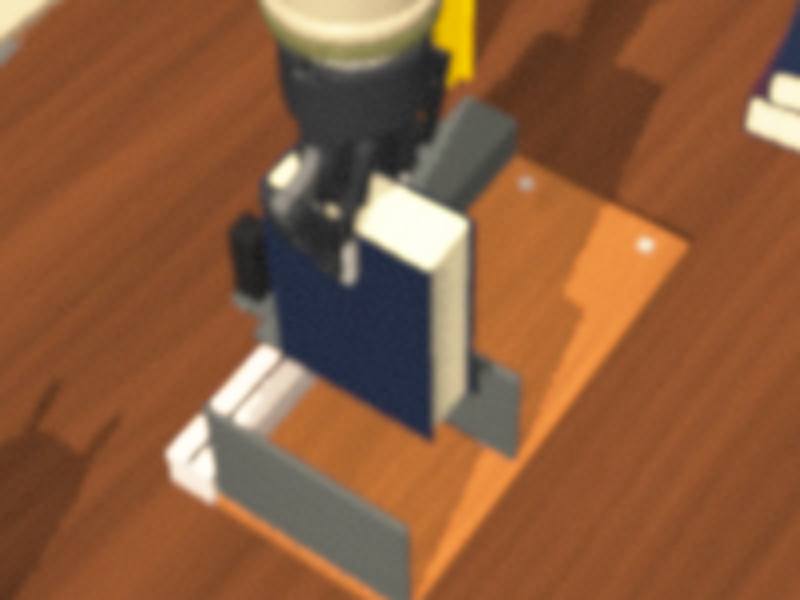

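{"api": "move_arm", "payload": {
  "moves": [
    [[0,0.13,1],[0,0,0],0.1],
    [[0,0,1],[0,0,0],0.1],
    [[0,0,1],[0,0,0],0.1],
    [[0,0,1],[0,0,0],0.1],
    [[0,0,0.4],[0,0,0],0.1]
  ]
}}

```text
clock: 20.78
position: [0.5989, -0.1255, 0.1505]
ee_rot: [1.0, 0.022, -0.001, -0.0]
ft_force: [-0.5, 0.3, -4.0]
grip_width: 0.482
```

{"api": "move_arm", "payload": {
  "moves": [
    [[0,0,0.1],[0,0,0],0.1],
    [[0,0,0.1],[0,0,0],0.1],
    [[0,0,0.1],[0,0,0],0.1]
  ]
}}

```text
clock: 21.15
position: [0.5997, -0.1261, 0.1446]
ee_rot: [1.0, 0.022, 0.001, 0.0]
ft_force: [-0.6, 0.2, -4.6]
grip_width: 0.484
```

{"api": "move_arm", "payload": {
  "moves": [
    [[0,0,0.1],[0,0,0],0.1],
    [[0,0,0.05],[0,0,0],0.1],
    [[0,0,0.05],[0,0,0],0.1],
    [[0,0,0],[0,0,0],0.1]
  ]
}}

```text
clock: 21.65
position: [0.5994, -0.1261, 0.1391]
ee_rot: [1.0, 0.022, 0.0, 0.0]
ft_force: [-0.7, 0.7, -2.0]
grip_width: 0.485
```

Starting to touch (weight partly carried).

{"api": "move_arm", "payload": {
  "moves": [
    [[0,0,0.05],[0,0,0],0.1],
    [[0,0,0.03],[0,0,0],0.1],
    [[0,0,0],[0,0,0],0.1]
  ]
}}

```text
clock: 22.02
position: [0.5996, -0.1259, 0.139]
ee_rot: [1.0, 0.022, 0.001, 0.001]
ft_force: [-7.6, 0.5, 15.4]
grip_width: 0.483
```

{"api": "move_arm", "payload": {
  "moves": [
    [[0,0,-0.06],[0,0,0],0.1],
    [[0,0,0],[0,0,0],0.52],
    [[0,0,0],[0,0,0],0.6],
    [[0,0,0],[0,0,0],0.7],
    [[0,0,0],[0,0,0],0.7]
  ]
}}

```text
clock: 22.65
position: [0.5993, -0.1261, 0.1383]
ee_rot: [1.0, 0.022, 0.0, 0.0]
ft_force: [-0.5, -0.0, 0.3]
grip_width: 0.7
```

```bash
python3 go.py .5987 -.125 .139 2.5;  python3 - <<'E'
from h import *
s=camera('scene');crop(s,200,190,400,340,4,'pics/p5.png')
E
```

```text
clock 22.65 pos [ 0.5993 -0.1261  0.1383] heading 2.5 tilt [ 0. -0. -1.] F [-0.5 -0.   0.3] w 0.70
units [-0.02 -0.04 -0.03] turn z 0.0
```

View pics/p5.png

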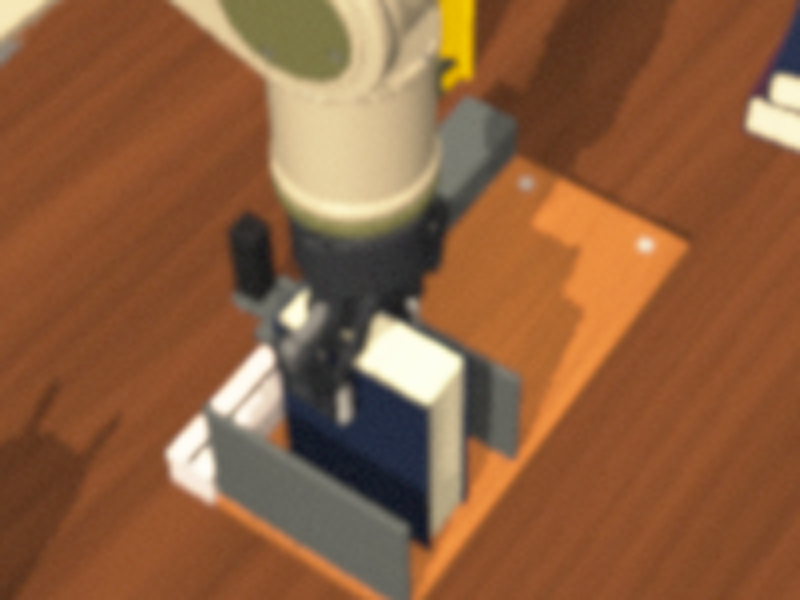

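Book stands between the plates; retreat upward, then back toward the robot.

{"api": "move_arm", "payload": {
  "moves": [
    [[0,0,-0.4],[0,0,0],0.75],
    [[0,0,-0.8],[0,0,0],0.8],
    [[0,0,-1],[0,0,0],1],
    [[0,0,-1],[0,0,0],1],
    [[0,0,-1],[0,0,0],1]
  ]
}}

```text
clock: 23.32
position: [0.5995, -0.1259, 0.2459]
ee_rot: [1.0, 0.022, 0.001, 0.0]
ft_force: [-0.1, 0.1, -1.5]
grip_width: 0.998
```

{"api": "move_arm", "payload": {
  "moves": [
    [[-1,0,-0.5],[0,0,0],1],
    [[-1,0,0],[0,0,0],1],
    [[-1,0,0],[0,0,0],1],
    [[-1,0,0],[0,0,0],1],
    [[-1,0,0],[0,0,0],1]
  ]
}}

```text
clock: 23.95
position: [0.4739, -0.1312, 0.2573]
ee_rot: [1.0, 0.022, 0.001, 0.001]
ft_force: [0.0, 0.3, 0.4]
grip_width: 1.001
```

{"api": "move_arm", "payload": {
  "moves": [
    [[-1,0,0],[0,0,0],1],
    [[-1,0,0],[0,0,0],1],
    [[-1,0,0],[0,0,0],1],
    [[-1,0,0],[0,0,0],1],
    [[0,0,0],[0,0,0],1]
  ]
}}

```text
clock: 24.58
position: [0.3739, -0.136, 0.2572]
ee_rot: [1.0, 0.022, 0.001, 0.001]
ft_force: [-0.0, -0.2, 0.8]
grip_width: 1.002
```

```bash
python3 - <<'E'
from h import *
np.set_printoptions(precision=4,suppress=True)
t=camera('top');cv2.imwrite('pics/top2.png',t[:,:,::-1]);crop(t,280,160,440,280,5,'pics/p6.png')
m=(t[170:270,385:435].min(2)>150).astype(np.uint8);m[75:]=0
q=max(cv2.findContours(m,0,1)[0],key=cv2.contourArea);r=cv2.minAreaRect(q);b=cv2.boxPoints(r)+[385,170]
P=onz('top',b,.179);print(P[:,:2],P.mean(0),r)
o=cv2.imread('pics/top0.png')[:,:,::-1];d=np.abs(o.astype(int)-t).max(2)
for n,(x0,y0,x1,y1) in dict(cup=(488,242,545,285),box=(465,160,550,210),stack=(150,140,240,210),yellow=(250,268,290,330)).items(): print(n,(d[y0:y1,x0:x1]>60).sum())
E
```

```text
[[ 0.6478 -0.1035]
 [ 0.6505 -0.1426]
 [ 0.5482 -0.1472]
 [ 0.5456 -0.1085]] [ 0.598  -0.1254  0.179 ] ((25.793624877929688, 22.12664031982422), (45.783748626708984, 17.672439575195312), 85.03025817871094)
cup 399
box 198
stack 2
yellow 147
```

View pics/p6.png

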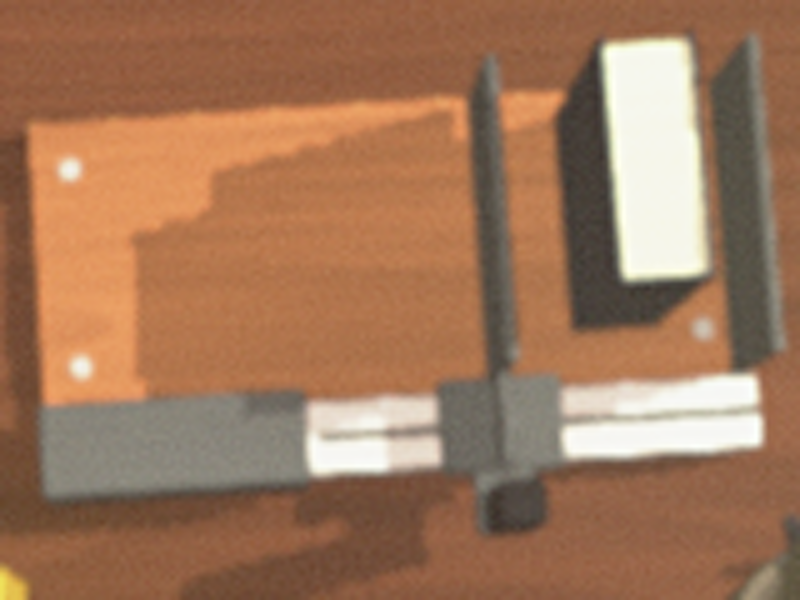

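```bash
python3 - <<'E'
from h import *
s=camera('scene');o=cv2.imread('pics/scene0.png')[:,:,::-1]
for n,(x0,y0,x1,y1) in dict(cup=(145,310,200,370),box=(195,355,275,450)).items():
  for im in(o,s):
    m=(im[y0:y1,x0:x1].min(2)>140).astype(np.uint8);q=max(cv2.findContours(m,0,1)[0],key=cv2.contourArea);print(n,cv2.boundingRect(q),cv2.contourArea(q))
print(get_obs()['ft_force'],get_obs()['clock']);print(hand_in())
E
```

```text
cup (5, 10, 41, 47) 1026.5
cup (5, 10, 40, 47) 902.5
box (7, 8, 66, 81) 2206.5
box (8, 8, 65, 80) 2129.5
[ 0.18452108 -0.02046132  0.73364148] 24.675
the job is handed in; nothing more can be done
None
```

The bookend is pushed home against its stop and the signed book stands in the opened gap. I handed the job in at about 25 s on the robot's clock.

- **Bookend:** I pushed it by the handle post through the jam, where readings reached about 13 N along the rail. It met the buffer about 95 mm from the start. It held still under about 21 N (about 22 N in total), and no reading between moves came near 30 N. After I backed off, it rested about 94 mm from the start and did not move while I placed the book.
- **Book:** The last picture shows it upright and centred in the 117 mm gap, with both plates clear. Its yaw is about 2.5°, matching the rack's 2.4–2.6°. It is released and the arm is clear. Before release I briefly pressed it down with about 15 N.
- **Pen cup, book stack and bookmark box:** The stack showed no change from above. The cup and box did show changed pixels from above, as did the yellow look-alike. In the scene view the cup's and box's outlines stayed within 1 pixel, so I put those changes down to shadows and the arm. I didn't check the yellow one a second time, but the arm only ever passed well above it.

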